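# Lock the filter hatch of a bottling pump

## Task

The filters in the bottling pump have been changed and its hatch still stands ajar: push the hatch gently down with the fingertips until it is fully shut, without slamming it or raising it further, then set a fingertip in the slot of the red quarter-turn latch and turn it clockwise to its stop, so that its tongue locks the hatch. Touch the pump with the fingers only, do not force it, and leave the bottles, stoppers, glass, spare filter and spanner standing where they are.

Things in the scene. Friction and masses are not known exactly. Their poses are not given: they have to be found in the camera images.
- unit: Pump-and-filter unit, fixed to the bench, 300 mm deep (x), 460 mm wide (y -250 to +210). Origin on the bench below the middle of its depth; x points away from the robot, y to its left, z up; up to 0.25 rad askew. y -250 to +50: grey filter case, flat top 120 mm above the bench, with the hatch in it; y +50 to +210: blue motor and steel pump head, up to 153 mm high.
- hatch_hinge (a point): Middle of the hatch's hinged far edge, on its outer face. The hinge axis runs along the unit's y, 7 mm below this point when shut (axis at unit x +110, y -55, z 120 mm). The frame turns with the hatch: x lies in the plate, away from the latch, y along the hinge, z out of the outer face (up when shut; that face is then 127 mm above the bench).
- hatch_edge (a point): Middle of the hatch's free edge (near the robot), on its outer face. Axes as hatch_hinge, 220 mm from it along -x. The hatch is a steel plate 220 mm long (x), 190 mm wide (y), 5 mm thick, a rubber seal below. The outer face is bare but for the latch in its middle: there is room for a fingertip beside the latch (|y| 50 to 95 mm).
- hatch (a joint): Hatch angle, rad: 0 is fully shut on its seal, positive is open (free edge raised). Starts at 0.40 to 0.85. A stiff friction hinge keeps it where it is left; a push of about 1 to 5 N downward near the free edge closes it.
- latch_slot (a point): Centre of the latch's slot, on the slot floor, 4 mm above the hatch's outer face (131 mm above the bench when shut), 52 mm from its free edge, midway across. Turns with the latch: y runs along the slot, z is the latch axis. The slot, 24 mm wide, 68 mm long, runs between two red half-moon cheeks 14 mm high, set in a fixed bezel ring 76 mm inside, 86 mm outside, 17 mm high above the hatch.
- latch_dot (a point): White dot on the slot floor at the -y end of the slot, 31 mm from the latch axis; the tongue below the hatch points the same way.
- latch (a joint): Latch angle, rad, growing clockwise seen from above. 0: open, slot parallel to the free edge, white dot near the red mark on the bezel. 1.571 (hard stop): locked, slot square to the free edge, white dot at the green mark, tongue under the case's front flange. Starts at 0 to 0.25, stays where left, turns at about 0.1 N m. The tongue enters only with the hatch nearly shut, within 5 mm at its edge.
- bottle_a: Stoppered clear glass bottle, 75 mm in diameter, 252 mm tall, on the bench. Origin: centre of its underside. Leave alone.
- bottle_b: Open clear glass bottle, 75 mm in diameter, 236 mm tall, on the bench. Origin: centre of its underside. Leave alone.
- bottle_c: Stoppered clear glass bottle, 75 mm in diameter, 252 mm tall, on the bench. Origin: centre of its underside. Leave alone.
- stopper_a: Bottle stopper (dark wooden cap 32 mm in diameter, cork upward, 36 mm tall) standing on the filter case's top at the right of the hatch. Origin: centre of its underside. Leave alone.
- stopper_b: A second stopper like it, further from the robot on the same strip of the case's top. Leave alone.
- cartridge: Spare filter cartridge, white with blue ends, 65 mm in diameter, 127 mm tall, standing on the bench at the left of the unit. Origin: centre of its underside. Leave alone.
- glass: Clear tasting glass, 66 mm in diameter, 85 mm tall, on the bench. Origin: centre of its underside. Leave alone.
- spanner: Steel spanner 170 mm long lying on the bench in front of the unit. Origin: underside, at mid-length. Leave alone.

How it is judged:
On the way, in this order (a step that is already met when the one before it is completed fails the run):
1. the hatch is pushed fully shut (within 0.02 rad) with the latch still open (value of joint hatch below 0.02 rad and value of joint latch below 0.7 rad), for 0.2 s.
2. the latch is turned clockwise to its stop (1.40 rad or more) with the hatch shut (value of joint latch above 1.4 rad and value of joint hatch below 0.02 rad), for 0.2 s.
At the end, for the whole second after the job is handed in: The hatch is shut (hatch within 0.02 rad of 0), the latch is turned home and at rest (1.40 rad or more of its 1.571), and every bystander rests within 30 mm of where it started (all of step 2 and velocity of joint latch between -0.1 and 0.1 rad/s and distance of each of bottle_a, bottle_b, bottle_c, stopper_a, stopper_b, cartridge, glass, spanner from where it was at the start of the episode below 0.03 m and linear speed of each of bottle_a, bottle_b, bottle_c, stopper_a, stopper_b, cartridge, glass, spanner below 0.05 m/s); the robot touches nothing.
It fails at once if the hatch is slammed (closes faster than 2 rad/s) (velocity of joint hatch below -2 rad/s).
It fails at once if the hatch is raised further (beyond 1.0 rad) instead of being pushed shut (value of joint hatch above 1 rad).
It fails at once if the arm or the gripper's body, not the fingers, presses on the pump (more than 10 N) (contact force between the arm and unit above 10 N).
It fails at once if the hatch or the latch is forced (more than 80 N from the fingers) (contact force between the fingers and hatch above 80 N).
It fails at once if a bottle, stopper, glass, filter or spanner is moved or lifted (more than 30 mm) (distance of any of bottle_a, bottle_b, bottle_c, stopper_a, stopper_b, cartridge, glass, spanner from where it was at the start of the episode above 0.03 m).
It also fails if it takes over 51 s, if anything falls off the work surface, if the arm or the gripper's body presses on something with over 40 N, if the wrist force passes 120 N, or if a joint passes its speed limit or range.

## Robot

A 7-joint arm with a two-finger parallel gripper is mounted at the origin on the work surface. World frame = base frame: x ahead of the robot, y to its left, z up, the work surface at z = 0. Lengths are in m, angles in rad, forces in N, time in s.
With the tool pointing down it reaches from about 0.35 to 0.9 m from the base axis. Payload 8.1 kg.
Tool frame: the origin (TCP) lies on the mounting face of the last link; the fingertips stand 173 mm ahead of it and the grasp point (between the pads) lies 155 mm ahead of it (arm.tcp_to_tips is the distance from the TCP to the fingertips, in m); z points along the fingers, y is the line along which they close (so a half turn about z gives the same grasp; the last joint's range is limited). The gripper opens to 85 mm and grips with 20 to 120 N. Pads are 22 mm wide; open, the fingers measure 114 mm over their backs; the gripper's body (76 mm by 85 mm) begins 54 mm behind the grasp point. The pads swing forward as they close: fully open they stand 13 mm farther back than shut.
Start: joints at [-1.444, 0.434, 0.025, 1.573, -0.012, 1.134, -0.075], TCP at [0.142, 0.609, 0.405] pointing down, gripper open.
Joint ranges: [-2.62, 2.62], [-0.44, 2.09], [-1.27, 1.32], [0.08, 2.57], [-1.32, 4.46], [0.12, 2], [-2.74, 2.74]. Speed limits (rad/s): [2.22, 2.22, 3.01, 3.01, 3.14, 3.14, 3.14].

## Interface

Orientations are given as a 3x3 rotation matrix whose columns are the frame's x, y, z axes.
In Python, from workcell import arm, viewer, ticket gives the robot as it stands.
- The arm moves only by the tool jog_arm, never from a script. Its argument "steps" is a list of rows, each a list of 7 numbers: the turn, a rotation vector about the world's x, y, z in degrees, then the shift along the world's x, y, z in mm, then the closure in counts, from 0 (fully open) to 255 (shut). In form: [[wx, wy, wz, tx, ty, tz, gripper], ...]. A call has 1 to 10 rows; each row is the pose to reach, as a shift and turn from the pose commanded when the call began; what a row does not reach only later rows make up. A row lasts 1/8 s, in which the tool goes at most 62.5 mm and 10.7 degrees, less where a joint would pass 70% of its speed; a pose out of reach is approached as far as the arm can. A call with a gripper value outside its range is refused whole. The fingers move at their own pace and stop on an object; "squeeze" is the grip in N (left out, the last holds). Time passes only in rows, so rows that repeat a pose let the fingers close. It gives the time, the measured TCP pose, the force, the opening and the grip force at its end, in the units of the state.
- arm.get_obs(): the state, without advancing time (a new reading comes with each control period).
- viewer.camera(name): name is "side" or "top" or "wrist"; returns the picture (480x640x3 uint8, blue, green, red); there is no depth.
- viewer.camera_params(name): a dict with "mtx" (3x3 intrinsics, pixels), "xyz" and "orientation" of the camera in the world. Camera axes: x right, y up, looking along -z (the intrinsics and any distortion apply to the point x, -y, -z); pixel columns grow to the right and rows downward; lengths in m; the calibration is good to about 2 mm. The wrist camera is an equidistant fisheye: a pixel r from the principal point sees the ray r / f radians off the axis. A picture is of the moment at which its call begins: read the wrist's pose just before it. camera_params takes no time and is no camera call; for the wrist camera it gives the pose at the moment of the call.
- ticket.hand_in(): hands the job in; it is judged then, once.
The state is a dict: "time_s": time; "joint_pos": joint angles; "dq": joint speeds; "joint_efforts": joint torques, N m; "ee_pos": TCP position; "eef_rot": TCP orientation; "contact_force": force on the tool from outside, world axes, zero at the start; "wrist_torque": the same for the moment, N m; "width": finger opening in m; "finger_force": force on a finger pad.
Only numpy, scipy, OpenCV 4.12 (cv2) and the standard library are available. Lean on these libraries where they do the work, as an engineer would, in place of code of your own. Each camera call takes 0.05 s, during which the arm holds its last target. There are 200 camera calls.

## Working session

There is one attempt and no reset: what is moved stays moved. The work goes in short steps, Python scripts to look and compute and a tool call to move; the robot and the scene stay as the last step left them, time stands still between calls to the robot, and variables do not carry over. Pictures are saved under pics/ and viewed, at most 10 in all, crops included, and the job is handed in when it is done.

Besides the shell and the picture viewer there is one more tool, called after "Emit:" as name(argument=value, ...) on one line, values as JSON. jog_arm: Moves the arm, as the interface text tells. Its arguments: {"type":"object","properties":{"steps":{"type":"array","items":{"type":"array","items":{"type":"number"}}},"squeeze":{"type":"number"}},"required":["steps"]}

```bash
mkdir -p pics
cat > h.py <<'E'
import numpy as np, cv2
from workcell import arm, viewer, ticket
def ray(p,uv,fish=False):
    K=np.array(p["mtx"]);R=np.array(p["orientation"]);o=np.array(p["xyz"])
    x=(uv[0]-K[0,2])/K[0,0];y=(uv[1]-K[1,2])/K[1,1]
    if fish:
        r=np.hypot(x,y);s=np.sin(r)/max(r,1e-9);d=np.array([x*s,-y*s,-np.cos(r)])
    else: d=np.array([x,-y,-1.])
    d=R@d;return o,d/np.linalg.norm(d)
def onz(p,uv,z,fish=False):
    o,d=ray(p,uv,fish);return o+d*(z-o[2])/d[2]
def proj(p,X,fish=False):
    K=np.array(p["mtx"]);R=np.array(p["orientation"]);c=R.T@(np.array(X)-np.array(p["xyz"]))
    v=np.array([c[0],-c[1],-c[2]])
    if fish:
        r=np.hypot(v[0],v[1]);t=np.arctan2(r,v[2]);q=v[:2]/max(r,1e-9)*t
    else:q=v[:2]/v[2]
    return K[0,0]*q[0]+K[0,2],K[1,1]*q[1]+K[1,2]
E
python3 - <<'E'
from h import *
for n in("side","top"):
    cv2.imwrite(f"pics/{n}0.png",viewer.camera(n));p=viewer.camera_params(n);print(n,p)
o=arm.get_obs();print(o["time_s"],o["ee_pos"],o["eef_rot"],arm.tcp_to_tips,o["width"])
E
```

```text
side {'mtx': array([[572.89126411,   0.        , 322.1230919 ],
       [  0.        , 572.89126411, 223.64953234],
       [  0.        ,   0.        ,   1.        ]]), 'xyz': array([ 0.06302898, -0.66530917,  1.04804295]), 'orientation': array([[ 0.79090416,  0.48324412, -0.3754274 ],
       [-0.61189935,  0.61745419, -0.49429698],
       [-0.00705688,  0.62066532,  0.78404385]])}
top {'mtx': array([[435.85846544,   0.        , 318.46417326],
       [  0.        , 435.85846544, 237.14013504],
       [  0.        ,   0.        ,   1.        ]]), 'xyz': array([ 0.40099284, -0.09388148,  1.26290902]), 'orientation': array([[-0.00153848,  0.99409547, -0.10849804],
       [-0.99987553, -0.0032329 , -0.01544288],
       [-0.01570247,  0.10846078,  0.99397671]])}
0.1 [0.14231207 0.60838826 0.40401099] [[-9.73718600e-01  2.27754389e-01 -1.62496451e-04]
 [ 2.27754400e-01  9.73717689e-01 -1.33995975e-03]
 [-1.46956047e-04 -1.34175302e-03 -9.99999089e-01]] 0.1734 0.08539681217533236
```

View pics/top0.png

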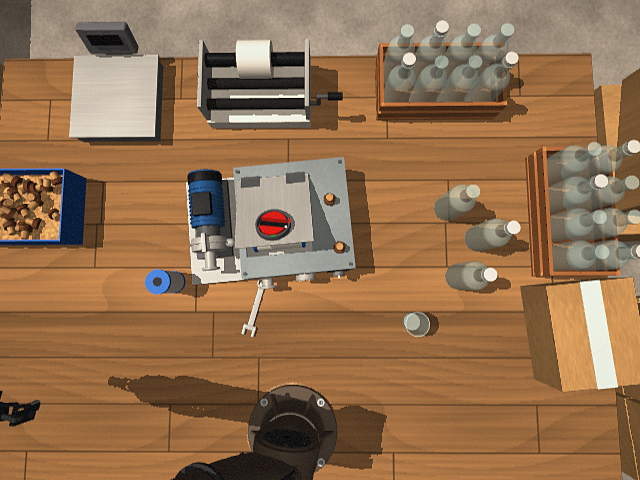

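View pics/side0.png

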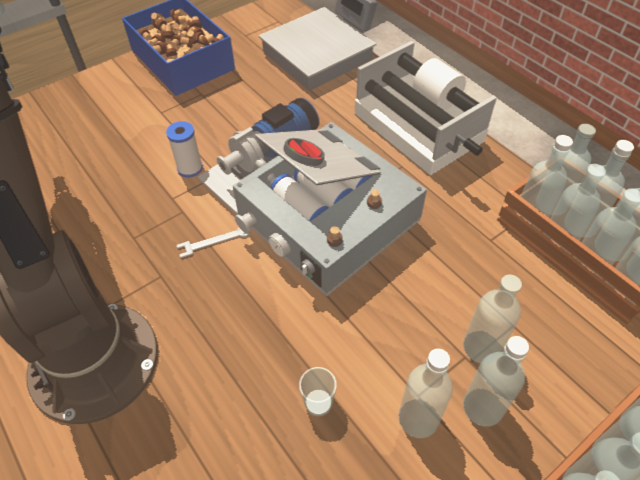

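Top view: case top corners at about (343,157), (354,271), (240,279); latch around (274,224); hatch free edge about (234,243)–(314,245). Side view: the hatch is ajar by about 0.5 rad, its free edge running (262,135)–(320,182), with the latch at (304,151). The spanner lies in front, and the stoppers stand to the right of the hatch.

Run:
```python
from h import *
pt,ps=viewer.camera_params("top"),viewer.camera_params("side")
C=np.array([onz(pt,c,.12)[:2] for c in[(343,157),(354,271),(240,279)]])
S=np.array([onz(ps,c,.12)[:2] for c in[(425,190),(322,288),(237,187)]])
print(C.round(3),S.round(3),[np.linalg.norm(C[0]-C[1]),np.linalg.norm(C[1]-C[2])])
def red(n):
    im=cv2.imread(f"pics/{n}0.png").astype(int);m=((im[...,2]>120)&(im[...,1]<70)&(im[...,0]<70)).astype(np.uint8)
    k,l,st,c=cv2.connectedComponentsWithStats(m)
    for i in range(1,k):
        if st[i,4]>8:print(n,st[i],c[i])
    big=[i for i in range(1,k) if st[i,4]>60]
    pts=np.argwhere(np.isin(l,big))[:,::-1].astype(np.float32)
    (c,r,a)=cv2.fitEllipse(cv2.convexHull(pts)) ;print(n,c,r,a);return c
def tri(a,b):
    o1,d1=ray(pt,a);o2,d2=ray(ps,b)
    t=np.linalg.lstsq(np.c_[d1,-d2],o2-o1,rcond=None)[0];A=o1+d1*t[0];B=o2+d2*t[1];return (A+B)/2,np.linalg.norm(A-B)
# rough
for Q in (C,S):
    ex=(Q[0]-Q[1])/np.linalg.norm(Q[0]-Q[1]);ey=(Q[2]-Q[1])/np.linalg.norm(Q[2]-Q[1])
    yaw=np.arctan2(ex[1],ex[0]);yaw2=np.arctan2(-ey[0],ey[1]);y=(yaw+yaw2)/2
    R=np.array([[np.cos(y),-np.sin(y)],[np.sin(y),np.cos(y)]])
    loc=np.array([[150,-250],[-150,-250],[-150,50]])/1000
    U=(Q-loc@R.T).mean(0);print("yaw",yaw,yaw2,"origin",U,(Q-loc@R.T-U).round(4).tolist())
P,e=tri(red("top"),red("side"));print("latch top",P,e)
H=U+R@np.array([.11,-.055]);v=np.r_[R.T@(P[:2]-H),P[2]-.12]
print("rel hinge",v); L=.168;h=.007+.016
print("angle",np.arctan2(v[2],-v[0])-np.arctan2(h,L),np.hypot(v[0],v[2]),np.hypot(L,h))
for a,b in[((234,243),(262,135)),((314,245),(320,182))]: print(tri(a,b))
```

```text
[[ 0.742 -0.142]
 [ 0.436 -0.169]
 [ 0.416  0.129]] [[ 0.739 -0.144]
 [ 0.412 -0.203]
 [ 0.424  0.115]] [np.float64(0.30703846451284234), np.float64(0.2990246571803913)]
yaw 0.08602281163545852 0.06789611815820881 origin [0.56998394 0.09279956] [[0.0036, 0.0025], [-0.0032, -0.0008], [-0.0004, -0.0016]]
yaw 0.1790655163458286 -0.03682090653057047 origin [0.56423242 0.07566407] [[0.0079, 0.0191], [-0.0204, -0.0189], [0.0126, -0.0002]]
top [261 211  26  12 216] [274.01388889 216.83796296]
top [288 218   3   5  11] [289. 220.]
top [259 225  25  11 177] [269.98870056 229.52542373]
top (272.1676940917969, 222.86236572265625) (23.259496688842773, 27.8243408203125) 64.54039001464844Traceback (most recent call last):
  File "<stdin>", line 24, in <module>
  File "<stdin>", line 13, in red
cv2.error: OpenCV(4.12.0) /io/opencv/modules/imgproc/src/shapedescr.cpp:356: error: (-215:Assertion failed) n >= 0 && (depth == CV_32F || depth == CV_32S) in function 'fitEllipseNoDirect'
```

Run:
```python
from h import *
pt,ps=viewer.camera_params("top"),viewer.camera_params("side")
im=cv2.imread("pics/side0.png").astype(int);m=(im[...,2]>110)&(im[...,1]<90)&(im[...,0]<90)&(im[...,2]>2*im[...,1])
m[:,:250]=0;m[:,350:]=0;m[:120]=0;m[185:]=0
ys,xs=np.nonzero(m);print(len(xs),xs.min(),xs.max(),ys.min(),ys.max())
b=((xs.min()+xs.max())/2,(ys.min()+ys.max())/2);a=(272.5,223)
def tri(a,b):
    o1,d1=ray(pt,a);o2,d2=ray(ps,b)
    t=np.linalg.lstsq(np.c_[d1,-d2],o2-o1,rcond=None)[0];A=o1+d1*t[0];B=o2+d2*t[1];return (A+B)/2,np.linalg.norm(A-B)
y=.077;R=np.array([[np.cos(y),-np.sin(y)],[np.sin(y),np.cos(y)]]);U=np.array([.570,.093]);H=U+R@[.11,-.055]
P,e=tri(a,b);v=np.r_[R.T@(P[:2]-H),P[2]-.12];print(P,e,v)
print("angle",np.arctan2(v[2],-v[0])-np.arctan2(.023,.168),np.hypot(v[0],v[2]),np.hypot(.168,.023))
for q in[((234,243),(262,135)),((314,245),(320,182))]: 
    P,e=tri(*q);v=np.r_[R.T@(P[:2]-H),P[2]-.12];print(P,e,v,"ang",np.arctan2(v[2],-v[0])-.032)
print("side proj of case corners",[proj(ps,np.r_[U+R@c,.12]) for c in[(.15,-.25),(-.15,-.25),(-.15,.05)]])
print("latch shut",U+R@[-.058,-.055],"edge shut",U+R@[-.11,-.055],"stoppers",onz(pt,(329,198),.14),onz(pt,(340,246),.14))
```

```text
315 289 320 140 158
[0.54979809 0.03317414 0.22107507] 0.0007864126571583819 [-0.1347441  -0.00309458  0.10107507]
angle 0.5075229158993647 0.16844031801548323 0.16956709586473434
[0.50360903 0.12482124 0.21927435] 0.005261293293816227 [-0.17374644  0.09183401  0.09927435] ang 0.4871056436759128
[ 0.50026181 -0.07172529  0.24328151] 0.015470100036774462 [-0.19220287 -0.10387267  0.12328151] ang 0.5383152803897016
side proj of case corners [(np.float64(425.01404141934137), np.float64(190.352612605793)), (np.float64(322.130018896354), np.float64(268.2505121092581)), (np.float64(230.1851316161525), np.float64(184.02921780168148))]
latch shut [0.51640267 0.03370138] edge shut [0.46455675 0.02970133] stoppers [ 0.62649548 -0.10416496  0.14      ] [ 0.5003522  -0.13205908  0.14      ]
```

The triangulated latch gives a hatch angle of about 0.51 rad, and its radius from the hinge checks out (168 vs 169.6 mm). The unit is at about (0.570, 0.093) with yaw 0.077. I'll go above the push point to the right of the latch, at about (0.515, -0.039), with the gripper shut.

Emit:
jog_arm(steps=[[0, 0, 0, 0, 0, 50, 255], [0, 0, -8, 20, -35, 80, 255], [0, 0, -16, 48, -84, 80, 255], [0, 0, -24, 76, -133, 80, 255], [0, 0, -32, 104, -182, 80, 255], [0, 0, -40, 132, -231, 80, 255], [0, 0, -48, 160, -280, 80, 255], [0, 0, -56, 190, -330, 80, 255], [0, 0, -64, 218, -379, 80, 255], [0, 0, -72, 246, -428, 80, 255]], squeeze=60)

```text
time_s: 1.35
ee_pos: [0.3888, 0.1787, 0.4847]
eef_rot: [[-0.08, 0.997, -0.0], [0.997, 0.08, 0.0], [0.0, 0.0, -1.0]]
contact_force: [0.9, 0.6, -0.5]
width: -0.0003
finger_force: 0.0
```

Emit:
jog_arm(steps=[[0, 0, 0, 28, -49, 0, 255], [0, 0, 0, 56, -98, 0, 255], [0, 0, 0, 84, -147, 0, 255], [0, 0, 0, 112, -190, 0, 255], [0, 0, 0, 127, -219, 0, 255], [0, 0, 0, 127, -219, 0, 255], [0, 0, 0, 127, -219, 0, 255]])

```text
time_s: 2.22
ee_pos: [0.5151, -0.0377, 0.4843]
eef_rot: [[-0.085, 0.996, -0.001], [0.996, 0.085, 0.0], [0.0, -0.001, -1.0]]
contact_force: [-0.1, 0.5, 0.0]
width: -0.0001
finger_force: 0.0
```

Run:
```python
from h import *
o=arm.get_obs();print(o["time_s"],o["ee_pos"],o["eef_rot"].round(3),o["joint_pos"],o["width"],o["contact_force"])
a=viewer.camera("side");b=viewer.camera("wrist");print(viewer.camera_params("wrist"))
cv2.imwrite("pics/s1.png",a);cv2.imwrite("pics/w1.png",b)
cv2.imwrite("pics/c1.png",np.hstack([cv2.resize(a[60:310,160:460],(400,333)),cv2.resize(b,(400,333))]))
```

```text
2.225 [ 0.51511713 -0.03769042  0.48434206] [[-0.085  0.996 -0.001]
 [ 0.996  0.085  0.   ]
 [ 0.    -0.001 -1.   ]] [-0.61905422  0.21568497  0.73071249  1.75210689 -0.1522837   1.23246152
  0.23573765] -0.00011649407733506458 [-0.13350963  0.46372364  0.00761803]
{'mtx': array([[371.64829954,   0.        , 319.54655897],
       [  0.        , 371.64829954, 237.18781568],
       [  0.        ,   0.        ,   1.        ]]), 'xyz': array([0.50904314, 0.039384  , 0.45301072]), 'orientation': array([[ 9.96356458e-01, -8.15599016e-02, -2.49357241e-02],
       [ 8.52848997e-02,  9.50941925e-01,  2.97381811e-01],
       [-5.42005762e-04, -2.98424929e-01,  9.54432956e-01]])}
```

View pics/c1.png

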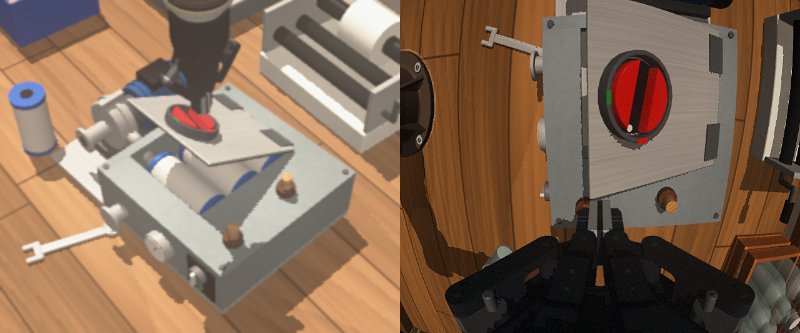

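The fist is above the right part of the hatch, clear of the latch ring and the stoppers. In the wrist view the white dot is at (629,128), near the red mark. Next is a slow push straight down.

Emit:
jog_arm(steps=[[0, 0, 0, 0, 0, -40, 255], [0, 0, 0, 0, 0, -65, 255], [0, 0, 0, 0, 0, -78, 255], [0, 0, 0, 0, 0, -88, 255], [0, 0, 0, 0, 0, -98, 255], [0, 0, 0, 0, 0, -108, 255], [0, 0, 0, 0, 0, -118, 255]])

```text
time_s: 3.2
ee_pos: [0.5154, -0.0385, 0.3663]
eef_rot: [[-0.084, 0.996, 0.0], [0.996, 0.084, 0.0], [0.0, 0.0, -1.0]]
contact_force: [-1.0, 0.2, 3.3]
width: 0.0001
finger_force: 0.9
```

Emit:
jog_arm(steps=[[0, 0, 0, 0, 0, -10, 255], [0, 0, 0, 0, 0, -20, 255], [0, 0, 0, 0, 0, -30, 255], [0, 0, 0, 0, 0, -40, 255], [0, 0, 0, 0, 0, -48, 255], [0, 0, 0, 0, 0, -54, 255], [0, 0, 0, 0, 0, -59, 255], [0, 0, 0, 0, 0, -62, 255]])

```text
time_s: 4.2
ee_pos: [0.5153, -0.0384, 0.3045]
eef_rot: [[-0.084, 0.996, -0.0], [0.996, 0.084, -0.0], [0.0, -0.0, -1.0]]
contact_force: [-0.3, -0.1, 1.4]
width: 0.0001
finger_force: 0.8
```

Emit:
jog_arm(steps=[[0, 0, 0, 0, 0, -1, 255], [0, 0, 0, 0, 0, -2, 255], [0, 0, 0, 0, 0, -3, 255], [0, 0, 0, 0, 0, -4, 255], [0, 0, 0, 0, 0, -4, 255]])

```text
time_s: 4.82
ee_pos: [0.5155, -0.0384, 0.3007]
eef_rot: [[-0.084, 0.996, 0.0], [0.996, 0.084, -0.0], [-0.0, 0.0, -1.0]]
contact_force: [0.0, -0.6, 0.1]
width: -0.0002
finger_force: 0.0
```

Emit:
jog_arm(steps=[[0, 0, 0, 0, 0, -1, 255], [0, 0, 0, 0, 0, -2, 255], [0, 0, 0, 0, 0, -2, 255], [0, 0, 0, 0, 0, -2, 255]])

```text
time_s: 5.32
ee_pos: [0.5156, -0.0387, 0.3003]
eef_rot: [[-0.084, 0.996, 0.001], [0.996, 0.084, 0.001], [0.001, 0.001, -1.0]]
contact_force: [-7.7, 1.3, 24.9]
width: -0.0001
finger_force: 12.4
```

The hatch is on its seal: the tips are at z = 0.127 with 25 N up. I'll rise, open the fingers and look.

Emit:
jog_arm(steps=[[0, 0, 0, 0, 0, 10, 255], [0, 0, 0, 0, 0, 50, 255], [0, 0, 0, 0, 0, 100, 120], [0, 0, 0, 0, 0, 120, 0], [0, 0, 0, 0, 0, 120, 0], [0, 0, 0, 0, 0, 120, 0], [0, 0, 0, 0, 0, 120, 0], [0, 0, 0, 0, 0, 120, 0]])

```text
time_s: 6.32
ee_pos: [0.5152, -0.0384, 0.418]
eef_rot: [[-0.084, 0.996, -0.001], [0.996, 0.084, -0.0], [-0.0, -0.001, -1.0]]
contact_force: [-0.2, -0.4, 0.9]
width: 0.0853
finger_force: 0.0
```

Run:
```python
from h import *
o=arm.get_obs();print(o["time_s"],o["ee_pos"],o["width"],o["contact_force"])
p=viewer.camera_params("wrist");b=viewer.camera("wrist");cv2.imwrite("pics/w2.png",b)
im=b.astype(int)
m=((im[...,2]>110)&(im[...,1]<80)&(im[...,0]<80)).astype(np.uint8)
k,l,st,c=cv2.connectedComponentsWithStats(m)
for i in range(1,k):
    if st[i,4]>30:print(st[i],c[i],onz(p,c[i],.145,True))
u,v=map(int,proj(p,(.5164,.0337,.131),True));print(u,v)
w=((im.min(2)>170)&(im.max(2)-im.min(2)<30)).astype(np.uint8)
k,l,st,c=cv2.connectedComponentsWithStats(w)
for i in range(1,k):
    if 10<st[i,4]<400 and abs(c[i][0]-u)<120 and abs(c[i][1]-v)<120:print("w",st[i],c[i],onz(p,c[i],.131,True))
```

```text
6.325 [ 0.51524114 -0.03839434  0.4180244 ] 0.08533587394606755 [-0.16001307 -0.41005041  0.94007852]
[ 161    0   43   56 1081] [178.66882516  21.67437558] [0.40869957 0.10553429 0.145     ]
[526   0   8  17  65] [529.13846154   8.83076923] [0.65072036 0.14603431 0.145     ]
[ 533    0   87  359 6402] [583.4606373  220.05857545] [ 0.72710234 -0.00503971  0.145     ]
[617   0  12  15  73] [623.15068493   6.67123288] [0.75048282 0.18416741 0.145     ]
[631   0   6  11  32] [632.8125    5.59375] [0.76366479 0.19059212 0.145     ]
[  6  39  11  41 195] [10.56410256 61.32820513] [0.24759584 0.09336184 0.145     ]
[27 47  7 30 99] [29.53535354 63.04040404] [0.27263147 0.08839919 0.145     ]
[44 51  6 23 56] [47.10714286 63.51785714] [0.29360318 0.08531834 0.145     ]
[ 155   65   46  264 5725] [171.42847162 195.72349345] [ 0.40994367 -0.01583586  0.145     ]
[ 44  79   7  34 100] [46.67 93.82] [0.29517118 0.06086686 0.145     ]
[27 81  6 15 42] [29.33333333 87.80952381] [0.27431631 0.06768933 0.145     ]
[ 7 84 11 18 72] [13.13888889 91.        ] [0.25359042 0.06717884 0.145     ]
[ 284  
[... 1772 characters left out ...]
 [393.35054618 387.32075472] [ 0.58860558 -0.16477605  0.145     ]
[ 308  366   47   46 1205] [329.89045643 384.61078838] [ 0.53451871 -0.16415399  0.145     ]
[202 370  12  21  99] [207.47474747 381.34343434] [ 0.43058427 -0.17416433  0.145     ]
[576 370  64  13 210] [607.48571429 376.04761905] [ 0.84150556 -0.1693256   0.145     ]
[   0  372   30   90 1033] [ 11.20813166 422.88286544] [ 0.12517414 -0.3319225   0.145     ]
[302 384   9  26  71] [305.50704225 396.11267606] [ 0.5152294  -0.17901331  0.145     ]
[589 391  51  17 213] [614.9342723  398.09859155] [ 0.87979244 -0.20682823  0.145     ]
[479 419  36  58 790] [497.89620253 449.07721519] [ 0.72754509 -0.26062705  0.145     ]
329 131
```

View pics/w2.png

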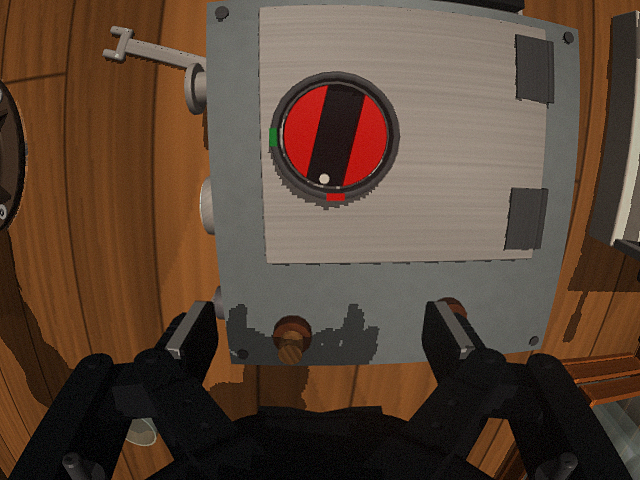

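The hatch is flush. The cheeks at (303,128) and (366,143) put the latch centre at about (0.519, 0.0325), with the slot about 0.22 rad clockwise and the dot at (324,179). With the gripper fully open I'll put the near finger in the slot, 15 mm toward the dot, and keep the far finger outside the ring. I'll hover first and check.

Emit:
jog_arm(steps=[[0, 0, -6, 25, 25, 0, 0], [0, 0, -13, 51, 49, -20, 0], [0, 0, -13, 51, 49, -60, 0], [0, 0, -13, 51, 49, -90, 0], [0, 0, -13, 51, 49, -90, 0], [0, 0, -13, 51, 49, -90, 0]])

```text
time_s: 7.12
ee_pos: [0.5668, 0.0103, 0.3297]
eef_rot: [[0.143, 0.99, 0.001], [0.99, -0.143, -0.0], [-0.0, 0.001, -1.0]]
contact_force: [0.1, -0.7, 0.1]
width: 0.0851
finger_force: 0.0
```

Run:
```python
from h import *
o=arm.get_obs();R=o["eef_rot"];T=o["ee_pos"];print(o["time_s"],T,R.round(3),o["joint_pos"].round(2))
p=viewer.camera_params("wrist");b=viewer.camera("wrist");cv2.imwrite("pics/w3.png",b)
a=viewer.camera("side");ps=viewer.camera_params("side")
# expected near fingertip box corners
for q in [(x,y,.1604) for x in(-.011,.011) for y in(-.0427,-.057)]:
    X=T+R@np.array(q);u,v=proj(p,X,True);cv2.circle(b,(int(u),int(v)),2,(0,255,0),-1)
    u,v=proj(ps,X);cv2.circle(a,(int(u),int(v)),1,(0,255,0),-1)
L=np.array([.519,.0325]);
for z,col in((.131,(255,0,0)),):
    for q in[(0,0),(-.0045,-.0307)]:
        u,v=proj(p,(*(L+q),z),True);cv2.circle(b,(int(u),int(v)),2,col,-1)
u,v=map(int,proj(ps,(.519,.0325,.14)))
cv2.imwrite("pics/c3.png",np.hstack([b[0:480,100:540],cv2.resize(a[v-80:v+80,u-60:u+60],(360,480))]))
```

```text
7.125 [0.56681408 0.0102591  0.32971688] [[ 0.143  0.99   0.001]
 [ 0.99  -0.143 -0.   ]
 [-0.     0.001 -1.   ]] [-0.6   0.48  0.69  1.85 -0.37  0.94  0.11]
```

View pics/c3.png

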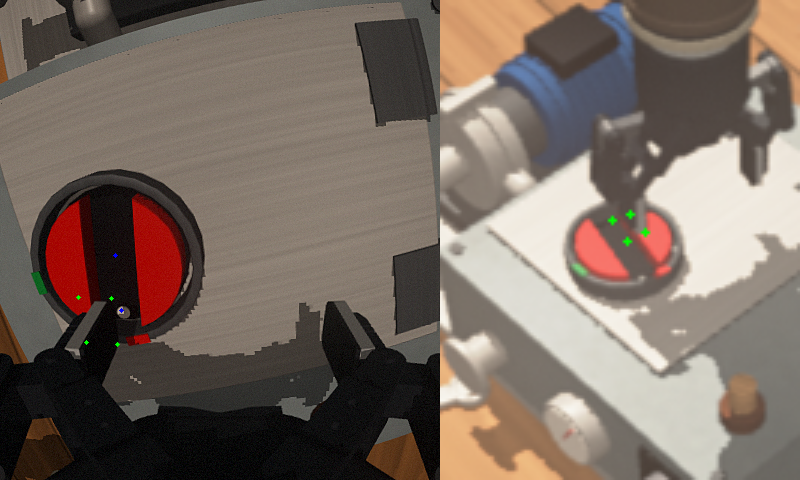

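The projected slot centre and dot land on the real ones at (115,255) and (122,312), and the tip box matches the near finger at about (78–111, 305). I'll lower the finger into the slot.

Emit:
jog_arm(steps=[[0, 0, 0, 0, 0, -12, 0], [0, 0, 0, 0, 0, -18, 0], [0, 0, 0, 0, 0, -22, 0], [0, 0, 0, 0, 0, -25, 0], [0, 0, 0, 0, 0, -28, 0], [0, 0, 0, 0, 0, -31, 0], [0, 0, 0, 0, 0, -33, 0], [0, 0, 0, 0, 0, -33, 0]])

```text
time_s: 8.22
ee_pos: [0.5663, 0.0106, 0.2956]
eef_rot: [[0.142, 0.99, -0.0], [0.99, -0.142, -0.0], [-0.0, -0.0, -1.0]]
contact_force: [0.5, -0.6, 0.3]
width: 0.0853
finger_force: 0.0
```

Run:
```python
from h import *
o=arm.get_obs();T=o["ee_pos"];print(T,o["contact_force"])
L=np.array([.519,.0325]);d=(T[:2]-L)*1000
t=np.array([.99,-.143]);
print("pre shift -4mm along t",-4*t)
d=d-4*t
for a in range(0,96,8):
    r=np.deg2rad(-a);Q=np.array([[np.cos(r),-np.sin(r)],[np.sin(r),np.cos(r)]]);print(a,(Q@d-d-4*t).round(1))
```

```text
[0.56633188 0.01057511 0.29557678] [ 0.45235604 -0.57367769  0.27986094]
pre shift -4mm along t [-3.96   0.572]
0 [-4.   0.6]
8 [-7.4 -5.3]
16 [-11.5 -10.6]
24 [-16.4 -15.2]
32 [-21.9 -19.2]
40 [-27.8 -22.3]
48 [-34.2 -24.6]
56 [-40.8 -26. ]
64 [-47.5 -26.4]
72 [-54.2 -25.9]
80 [-60.8 -24.5]
88 [-67.2 -22.2]
```

The finger is in with no contact force. I'll shift onto the cheek and start turning.

Emit:
jog_arm(steps=[[0, 0, 0, -2, 0.3, 0, 0], [0, 0, 0, -4, 0.6, 0, 0], [0, 0, -4, -5.6, -2.4, 0, 0], [0, 0, -8, -7.4, -5.3, 0, 0], [0, 0, -12, -9.4, -8, 0, 0], [0, 0, -16, -11.5, -10.6, 0, 0], [0, 0, -20, -13.9, -13, 0, 0], [0, 0, -24, -16.4, -15.2, 0, 0]])

```text
time_s: 9.22
ee_pos: [0.5507, -0.0055, 0.2964]
eef_rot: [[0.535, 0.845, 0.003], [0.845, -0.535, -0.001], [0.001, 0.003, -1.0]]
contact_force: [3.5, -3.8, -1.0]
width: 0.0852
finger_force: 2.0
```

Emit:
jog_arm(steps=[[0, 0, -4, -2.7, -2.1, 0, 0], [0, 0, -8, -5.5, -4, 0, 0], [0, 0, -12, -8.4, -5.6, 0, 0], [0, 0, -16, -11.4, -7.1, 0, 0], [0, 0, -20, -14.5, -8.4, 0, 0], [0, 0, -24, -17.8, -9.4, 0, 0], [0, 0, -28, -21.1, -10.2, 0, 0], [0, 0, -32, -24.4, -10.8, 0, 0], [0, 0, -36, -27.7, -11.1, 0, 0], [0, 0, -40, -31.1, -11.2, 0, 0]])

```text
time_s: 10.48
ee_pos: [0.5193, -0.017, 0.2963]
eef_rot: [[0.953, 0.303, 0.003], [0.303, -0.953, -0.002], [0.002, 0.003, -1.0]]
contact_force: [3.0, -4.9, -0.5]
width: 0.0857
finger_force: 2.6
```

Emit:
jog_arm(steps=[[0, 0, -4, -3.4, 0.2, 0, 0], [0, 0, -8, -6.7, 0.5, 0, 0], [0, 0, -10, -8.4, 0.8, 0, 0], [0, 0, -12, -10, 1.1, 0, 0], [0, 0, -14, -11.7, 1.5, 0, 0], [0, 0, -14, -11.7, 1.5, 0, 0]])

```text
time_s: 11.22
ee_pos: [0.5076, -0.0155, 0.2963]
eef_rot: [[0.998, 0.065, 0.002], [0.065, -0.998, -0.002], [0.002, 0.002, -1.0]]
contact_force: [2.2, -4.9, -0.3]
width: 0.0856
finger_force: 2.7
```

Emit:
jog_arm(steps=[[0, 0, -2, -1.6, 0.4, 0, 0], [0, 0, -3, -2.4, 0.7, 0, 0], [0, 0, -4, -3.2, 0.9, 0, 0], [0, 0, -4, -3.2, 0.9, 0, 0]])

```text
time_s: 11.72
ee_pos: [0.5044, -0.0146, 0.2963]
eef_rot: [[1.0, -0.004, 0.002], [-0.004, -1.0, -0.002], [0.002, 0.002, -1.0]]
contact_force: [2.0, -6.1, -0.6]
width: 0.0854
finger_force: 2.7
```

Emit:
jog_arm(steps=[[0, 0, -1, -0.8, 0.8, 0, 0], [0, 0, -2, -1.6, 1.6, 0, 0], [0, 0, -2, -1.6, 2.4, 0, 0], [0, 0, -2, -1.6, 2.4, 0, 0]])

```text
time_s: 12.22
ee_pos: [0.503, -0.0125, 0.2964]
eef_rot: [[0.999, -0.039, 0.003], [-0.039, -0.999, -0.003], [0.003, 0.003, -1.0]]
contact_force: [3.8, -6.8, -0.9]
width: 0.0853
finger_force: 3.3
```

Run:
```python
from h import *
o=arm.get_obs();print(o["time_s"],o["ee_pos"],o["contact_force"])
b=viewer.camera("wrist");t=viewer.camera("top");p=viewer.camera_params("top")
u,v=map(int,proj(p,(.519,.0325,.14)))
cv2.imwrite("pics/c4.png",np.hstack([b[0:480,0:440],cv2.resize(t[v-40:v+40,u-30:u+30],(360,480))]))
```

```text
12.225 [ 0.50304217 -0.01253737  0.29642167] [ 3.83834511 -6.84509656 -0.88244753]
```

View pics/c4.png

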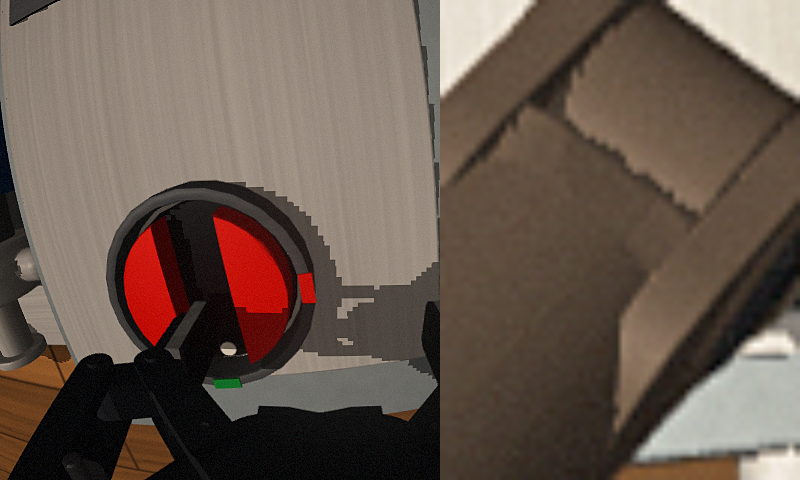

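Run:
```python
from h import *
p=viewer.camera_params("wrist")
D=onz(p,(229,349),.131,True);G=onz(p,(228,383),.144,True);r=onz(p,(307,288),.144,True);L=np.array([.519,.0325])
for n,X in(("dot",D),("green",G),("red",r)):
    d=X[:2]-L;print(n,X,np.hypot(*d),"latch angle",-np.pi/2-np.arctan2(d[1],d[0])+.077 if d[0]>-.02 else (np.pi/2-np.arctan2(d[1],d[0])+.077)+(0 if d[1]>0 else -2*np.pi)+np.pi)
```

```text
dot [0.48868864 0.02792593 0.131     ] 0.030654539910150096 latch angle 1.4980235978561147
green [0.47971015 0.02713115 0.144     ] 0.03965497746480529 latch angle 1.5119901502385398
red [ 0.52375586 -0.00889963  0.144     ] 0.04167190197035376 latch angle -0.03737558235129464
```

The dot is at about 1.50 rad against the green mark at about 1.51, so the latch is nearly home. A little more push should find the stop.

Emit:
jog_arm(steps=[[0, 0, -1, -0.5, 0.7, 0, 0], [0, 0, -1, -0.5, 1.4, 0, 0], [0, 0, -1, -0.5, 2, 0, 0], [0, 0, -1, -0.5, 2, 0, 0]])

```text
time_s: 12.82
ee_pos: [0.5023, -0.0117, 0.2965]
eef_rot: [[0.998, -0.058, 0.003], [-0.058, -0.998, -0.005], [0.003, 0.005, -1.0]]
contact_force: [3.0, -11.7, -1.0]
width: 0.0851
finger_force: 5.6
```

The force is up to 12 N while the tip lags the command, so this is the stop. I'll ease off, lift clear and check.

Emit:
jog_arm(steps=[[0, 0, 1, 1, -3, 0, 0], [0, 0, 1, 1, -5, 0, 0], [0, 0, 1, 1, -5, 10, 0], [0, 0, 1, 1, -5, 25, 0], [0, 0, 1, 1, -5, 60, 0], [0, 0, 1, 1, -5, 110, 0], [0, 0, 1, 1, -5, 110, 0], [0, 0, 1, 1, -5, 110, 0]])

```text
time_s: 13.82
ee_pos: [0.5027, -0.0137, 0.406]
eef_rot: [[0.999, -0.037, 0.0], [-0.037, -0.999, 0.001], [0.0, -0.001, -1.0]]
contact_force: [-0.1, -0.2, -0.5]
width: 0.0853
finger_force: 0.0
```

Run:
```python
from h import *
o=arm.get_obs();print(o["time_s"],o["ee_pos"],o["contact_force"],o["dq"].round(3))
p=viewer.camera_params("wrist");b=viewer.camera("wrist");cv2.imwrite("pics/w5.png",b)
im=b.astype(int);u,v=proj(p,(.519,.0325,.145),True);print(u,v)
m=((im[...,2]>110)&(im[...,1]<80)&(im[...,0]<80)).astype(np.uint8)
k,l,st,c=cv2.connectedComponentsWithStats(m);q=[]
for i in range(1,k):
    if st[i,4]>800 and np.hypot(*(c[i]-(u,v)))<80:X=onz(p,c[i],.145,True);q.append(X);print(st[i],c[i],X)
if len(q)==2:
    d=q[1]-q[0];a=np.arctan2(d[1],d[0]);print("latch angle mod pi",(.077-a)%np.pi)
s=viewer.camera("side")
cv2.imwrite("pics/c5.png",np.hstack([b[0:480,60:500],cv2.resize(s[60:380,140:380],(360,480))]))
```

```text
13.825 [ 0.50268103 -0.01367113  0.40604397] [-0.07478641 -0.20921475 -0.48297819] [ 0.011  0.02  -0.017  0.02  -0.006 -0.005  0.002]
248.4159737478812 223.3497865228375
[ 261  172   41   92 2192] [281.58987226 216.6040146 ] [0.52256109 0.01051518 0.145     ]
[ 201  179   40   89 1985] [219.45491184 224.77078086] [0.51888929 0.05215484 0.145     ]
latch angle mod pi 1.5598435594250972
```

View pics/c5.png

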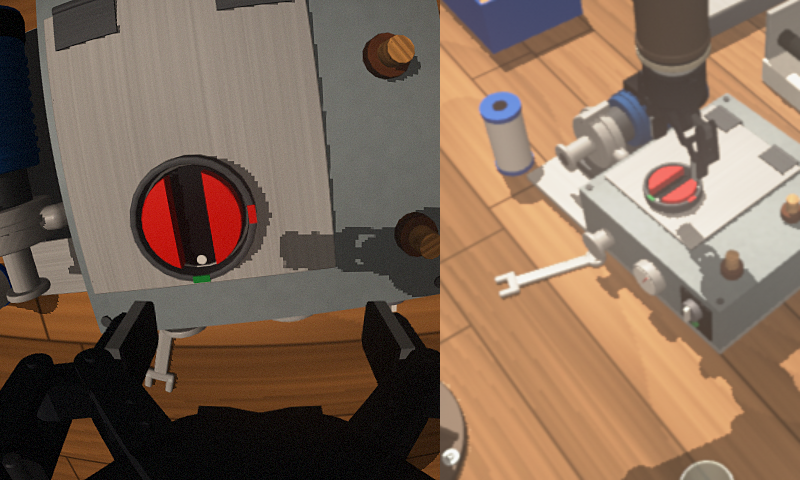

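The dot at (201,260) is at the green mark (202,278), and the latch measures about 1.56 rad. The hatch lies flush, the cartridge, stoppers and spanner stand where they were, and the arm is clear.

```bash
python3 -c "
from workcell import ticket
print(ticket.hand_in())"
```

```text
the job is handed in; nothing more can be done
None
```

I pushed the hatch fully shut, turned the latch clockwise to its stop (measured about 1.56 rad), moved the arm clear and handed the job in; no verdict came back.

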